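# Hook the bar cradle into the slotted rack upright and press it down to lock

## Task

Hang the yellow bar cradle on the grey slotted upright: put both of its claws through the two slots in the slotted face, then push it down until the claws are fully home and the red locking shoe underneath has been driven all the way down, and let go so that it hangs level by itself. Leave the blue cradle standing where it is.

Things in the scene. Friction and masses are not known exactly. Their poses are not given: they have to be found in the camera images.
- cradle_mid (a point): Loose yellow cradle, 0.5 kg, z up, claws to -x; grip its block (40 wide in y, 55 high, front lip 78) across y. Point: 45 mm above underside, 60 in front of rear face of steel back plate (60 wide, 92 high); block ends at x +50. Two claws on the rear face, 16 wide, 19 long: shank undersides 20 and 74 above underside, 10 high, hooks 14 further down, throat 8 mm, 13 at the tip.
- upright: Fixed grey 75 mm channel, 218 high. Origin: underside centre, z up. Slotted face (5 thick) looks to +x at x 37.5 mm. Slots 36 wide at y 0: z 110-156 and 164-210. Axes parallel, cradle_mid at z 160 (149 to 171 passes): move to -x until the back plate meets the face, then down. Home: cradle_mid at x 97.5 to 100.5, y 0 +-10, z 135 here, shanks on the slot bottoms.
- shoe (a joint): Red locking shoe, 36 mm wide, standing 41 mm out from the slotted face below the lower slot. The cradle's underside pushes it down: 0 = up (top 98 mm above the shelf), 0.008 = driven home by a fully seated cradle (top at 90); stop at 0.009. Stiff friction guide: takes about 11 N, stays where left, no spring; the cradle's weight alone does not move it.
- spare_mid (a point): Blue cradle, to be left alone: size, shape and point as on the yellow one, but with two straight round pins in place of claws. Stands loose on the shelf.
Not all that is in view belongs to the job. There is more than one size of the part that bears cradle_mid; the job needs the larger.

How it is judged:
By the outcome, as a careful person would: the job done as asked, in the order asked, and still so for the second after the job is handed in, with the robot touching nothing.
It also fails if it takes over 45 s, if anything falls off the work surface, if the arm or the gripper's body presses on something with over 40 N, if the wrist force passes 120 N, or if a joint passes its speed limit or range.

## Robot

A 7-joint arm with a two-finger parallel gripper is mounted at the origin on the work surface. World frame = base frame: x ahead of the robot, y to its left, z up, the work surface at z = 0. Lengths are in mm, angles in rad, forces in N, time in s.
With the tool pointing down it reaches from about 425 to 1025 mm from the base axis. Payload 9.4 kg.
Tool frame: the origin (TCP) lies midway between the tips of the shut fingers; the grasp point (between the pads) lies 19 mm behind it; z points along the fingers, y is the line along which they close (so a half turn about z gives the same grasp; the last joint's range is limited). The gripper opens to 85 mm and grips with 20 to 120 N. Pads are 22 mm wide; open, the fingers measure 114 mm over their backs; the gripper's body (76 mm by 85 mm) begins 54 mm behind the grasp point. The pads swing forward as they close: fully open they stand 13 mm farther back than shut.
Start: joints at [-1.193, 0.599, -0.003, 1.599, 0.002, 0.943, -0.08], TCP at [318.484, 651.3, 231.275] pointing down, gripper open.
Joint ranges: [-2.57, 2.57], [-0.35, 1.97], [-1.29, 1.29], [0.11, 2.56], [-1.05, 4.19], [0.11, 1.86], [-2.63, 2.63]. Speed limits (rad/s): [2.22, 2.22, 3.01, 3.01, 3.14, 3.14, 3.14].

## Interface

Orientations are given as a rotation vector (axis times angle).
In Python, from bench import env, imaging, workorder gives the robot as it stands.
- The arm moves only by the tool carry_out, never from a script. Its argument "rows" is a list that holds one entry, the list of rows, each a list of 7 numbers: the shift along the tool's x, y, z in units of 60 mm (1.0 is 60 mm), then the turn, a rotation vector about the tool's x, y, z in units of 8 degrees (1.0 is 8 degrees), then the closure, from 0 (fully open) to 1 (shut). In form: [[[tx, ty, tz, wx, wy, wz, grip], ...]]. A call has 1 to 12 rows; each row shifts and turns the commanded pose from where the row before left it, along the tool's axes as they then stand; what a row does not reach is not made up. A row lasts 1/8 s, in which the tool goes at most 62.5 mm and 10.7 degrees, less where a joint would pass 70% of its speed; a pose out of reach is approached as far as the arm can. A call is refused whole if a number of a shift passes 1 or a number of a turn 1, either way. A call with a gripper value outside its range is refused whole. The fingers move at their own pace and stop on an object; the grip force is fixed at half the most. Time passes only in rows, so rows that do not move let the fingers close. It gives the time, the measured TCP pose, the force, the opening and the grip force at its end, in the units of the state.
- env.get_obs(): the state, without advancing time (a new reading comes with each control period).
- imaging.read_camera(name): name is "scene" or "top" or "wrist"; returns a dict with "frame" (480x640x3 uint8, red, green, blue), "fx", "fy", "cx", "cy" (pixels), "R" (3x3) and "t" (3): a world point X has camera coordinates R X + t. Camera axes: x right, y down, z forward; pixel columns grow to the right and rows downward; lengths in mm; the calibration is good to about 2 mm. A picture is of the moment at which its call begins. There is no depth.
- workorder.sign_off(): hands the job in; it is judged then, once.
The state is a dict: "t": time; "joint_pos": joint angles; "joint_vel": joint speeds; "effort": joint torques, N m; "eef_pos": TCP position; "tcp_rot": TCP orientation; "wrist_force": force on the tool from outside, world axes, zero at the start; "moment": the same for the moment, N m; "gripper_width": finger opening in mm; "gripper_force": force on a finger pad.
Only numpy, scipy, OpenCV 4.12 (cv2) and the standard library are available. Lean on these libraries where they do the work, as an engineer would, in place of code of your own. Each camera call takes 0.05 s, during which the arm holds its last target. There are 200 camera calls.

## Working session

There is one attempt and no reset: what is moved stays moved. The work goes in short steps, Python scripts to look and compute and a tool call to move; the robot and the scene stay as the last step left them, time stands still between calls to the robot, and variables do not carry over. Pictures are saved under pics/ and viewed, at most 10 in all, crops included, and the job is handed in when it is done.

Besides the shell and the picture viewer there is one more tool, called as name(argument=value, ...), one argument or row to a line, values as JSON. carry_out: Moves the arm, as the interface text tells. Its arguments: {"type":"object","properties":{"rows":{"type":"array","items":{"type":"array","items":{"type":"array","items":{"type":"number"}}}}},"required":["rows"]}

```bash
mkdir -p pics
python3 - <<'E'
from bench import env, imaging
import cv2
for n in ("scene","top"):
    c=imaging.read_camera(n); cv2.imwrite(f"pics/{n}0.png",c["frame"][:,:,::-1])
    print(n,c["fx"],c["cx"],c["cy"],c["R"],c["t"])
o=env.get_obs(); print(o["t"],o["eef_pos"],o["tcp_rot"],o["wrist_force"],o["gripper_width"])
E
```

```text
scene 474.2466324369344 311.7008786746714 231.1951892860689 [[ 6.43225309e-01  7.65676785e-01 -5.11582124e-04]
 [ 5.79054966e-01 -4.86886060e-01 -6.53939837e-01]
 [-5.00955635e-01  4.20334420e-01 -7.56546382e-01]] [-329.62393976 -243.43814486 1341.54619762]
top 525.2615683203456 321.5259735666721 237.42855054777002 [[-0.02538244 -0.99955017 -0.01597451]
 [-0.98814824  0.02750643 -0.15101804]
 [ 0.15138951  0.01195198 -0.98840193]] [  58.59489443  525.21499622 1018.80760242]
0.1 [318.30448762 650.94251314 230.51014345] [-7.08189241e-01 -3.06051889e+00  2.07660664e-03] [-0.39096398  0.11678679 -0.16458086] 85.18540076432866
```

View pics/scene0.png

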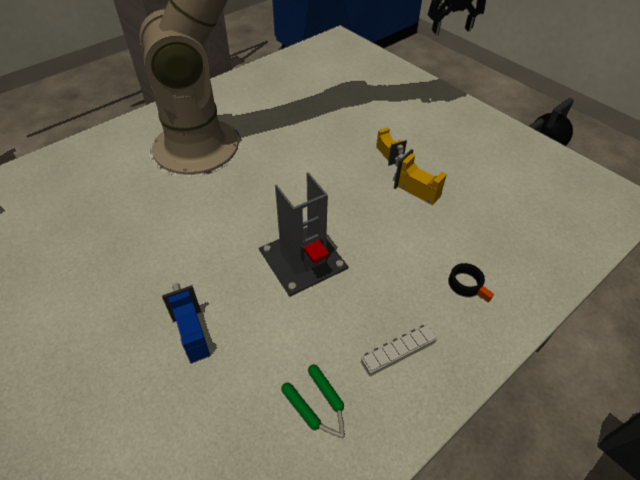

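View pics/top0.png

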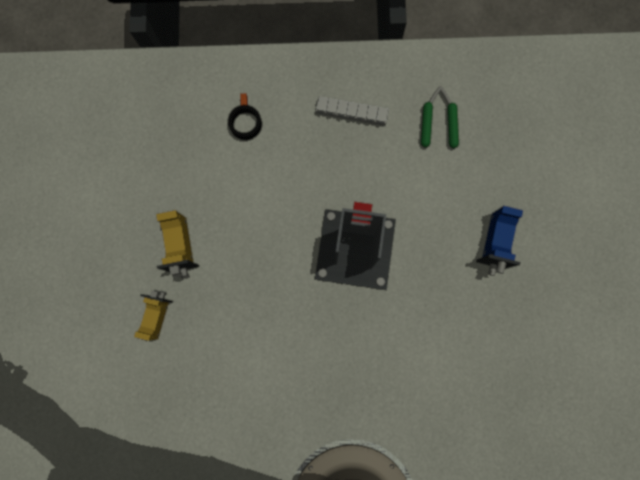

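The scene view shows the large yellow cradle at about (420,180), the upright at (305,245) with its red shoe, and the blue cradle at (188,320). In the top view they are at (175,240), (358,245) and (502,237). The small yellow part at (151,317) is a decoy. I'll zoom in on the top view next.

Run:
```python
import cv2,numpy as np
a=cv2.imread("pics/top0.png")
f=lambda x0,y0:cv2.resize(a[y0:y0+110,x0:x0+80],None,fx=5,fy=5,interpolation=cv2.INTER_CUBIC)
b=np.hstack([f(135,190),f(315,190)]); b=cv2.convertScaleAbs(b,alpha=1.5,beta=15); cv2.imwrite("pics/crop1.png",b)
```

```text
(no output)
```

View pics/crop1.png

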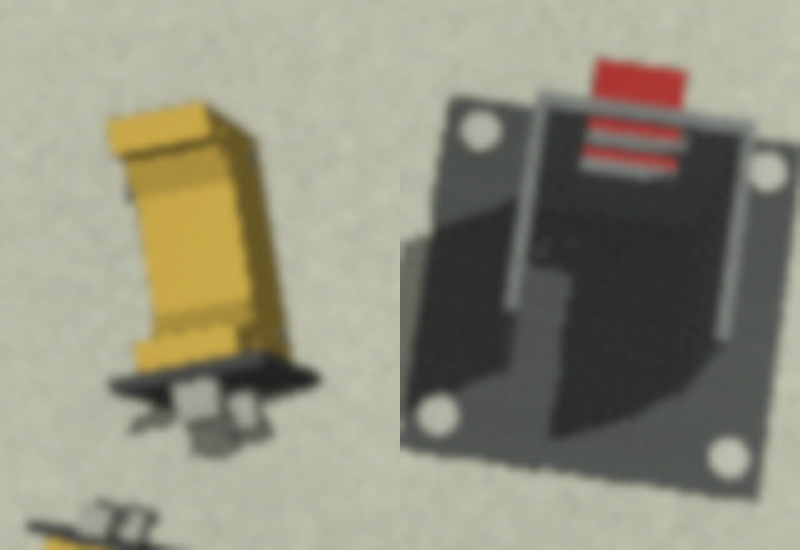

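The crop shows the cradle's front lip corners at (107,122) and (207,102), and its plate top edge at the bottom. The channel's top rim has corners at (540,93), (755,125), (512,310) and (722,338). Next I'll cast rays through these.

```bash
cat > h.py <<'E'
import numpy as np
def ray(c,u,v,z):
    d=c["R"].T@np.array([(u-c["cx"])/c["fx"],(v-c["cy"])/c["fy"],1]); o=-c["R"].T@c["t"]
    return (o+d*(z-o[2])/d[2])[:2]
def proj(c,X):
    p=c["R"]@np.asarray(X,float)+c["t"]; return c["fx"]*p[0]/p[2]+c["cx"],c["fy"]*p[1]/p[2]+c["cy"]
E
python3 - <<'E'
from h import *; from bench import imaging
c=imaging.read_camera("top"); np.set_printoptions(precision=1,suppress=True)
Y=lambda u,v,z:ray(c,135+u/5-.4,190+v/5-.4,z)
U=lambda u,v,z:ray(c,315+(u-400)/5-.4,190+v/5-.4,z)
for n,p in dict(lipFL=Y(107,122,78),lipFR=Y(207,102,78),lipRL=Y(118,158,78),lipRR=Y(213,137,78),plL=Y(110,384,92),plR=Y(265,355,92),
 seatL=Y(157,320,55),seatR=Y(248,300,55),uFL=U(540,93,218),uFR=U(755,122,218),uBL=U(510,310,218),uBR=U(730,340,218),
 b1=U(480,131,8),b2=U(768,172,8),b3=U(438,415,8),b4=U(728,458,8),sFL=U(597,60,98),sFR=U(687,70,98)).items(): print(n,p)
E
```

```text
lipFL [576.5 368.5]
lipFR [583.4 329.2]
lipRL [562.  363.9]
lipRR [569.3 326.6]
plL [471.5 360.4]
plR [481.  301.1]
seatL [500.4 354.4]
seatR [507.5 318.2]
uFL [548.3   5.6]
uFR [536.2 -66.3]
uBL [474.8  17.9]
uBR [462.8 -54.8]
b1 [576.8  24.9]
b2 [556.  -94.5]
b3 [458.3  45.5]
b4 [437.5 -72.9]
sFL [585.7 -20.3]
sFR [580.8 -54.7]
```

carry_out(
  rows=[
    [[0, 0, 0, 0, 0, -0.895, 0], [0, 0, 0, 0, 0, -0.895, 0], [0, 0, 0, 0, 0, -0.895, 0], [0, 0, 0, 0, 0, -0.895, 0], [0, 0, 0, 0, 0, -0.895, 0], [-0.388, -0.814, 0.071, 0, 0, 0, 0], [-0.388, -0.814, 0.071, 0, 0, 0, 0], [-0.388, -0.814, 0.071, 0, 0, 0, 0], [-0.388, -0.814, 0.071, 0, 0, 0, 0], [-0.388, -0.814, 0.071, 0, 0, 0, 0], [-0.388, -0.814, 0.071, 0, 0, 0, 0], [-0.388, -0.814, 0.071, 0, 0, 0, 0]],
  ],
)

```text
t: 1.65
eef_pos: [537.8, 340.4, 201.2]
tcp_rot: [0.267, -3.13, 0.0]
wrist_force: [0.9, -0.7, 0.5]
gripper_width: 85.4
gripper_force: 0.0
```

```bash
cat >> h.py <<'E'
from scipy.spatial.transform import Rotation as Ro
def want(o,xyz,yaw):
    """tool-frame turn (deg) then shift (mm, axes after the turn) to reach TCP xyz, pointing down, tool y along yaw+90deg"""
    R=Ro.from_rotvec(o["tcp_rot"]); T=Ro.from_matrix(np.array([[-np.cos(yaw),-np.sin(yaw),0],[-np.sin(yaw),np.cos(yaw),0],[0,0,-1]]))
    turn=np.degrees((R.inv()*T).as_rotvec()); sh=T.inv().apply(np.array(xyz)-o["eef_pos"])
    print("t",o["t"],"eef",o["eef_pos"].round(1),"F",np.round(o["wrist_force"],1),"w",round(o["gripper_width"],1)); print("turn units",(turn/8).round(3),"shift units",(sh/60).round(3))
E
python3 - <<'E'
from h import *; from bench import imaging,env; import cv2
want(env.get_obs(),(536.6,341.4,200),.17)
c=imaging.read_camera("wrist"); cv2.imwrite("pics/w1.png",c["frame"][:,:,::-1])
E
```

```text
t 1.65 eef [537.8 340.4 201.2] F [ 0.9 -0.7  0.5] w 85.4
turn units [-0.001 -0.     0.001] shift units [0.017 0.02  0.02 ]
```

View pics/w1.png

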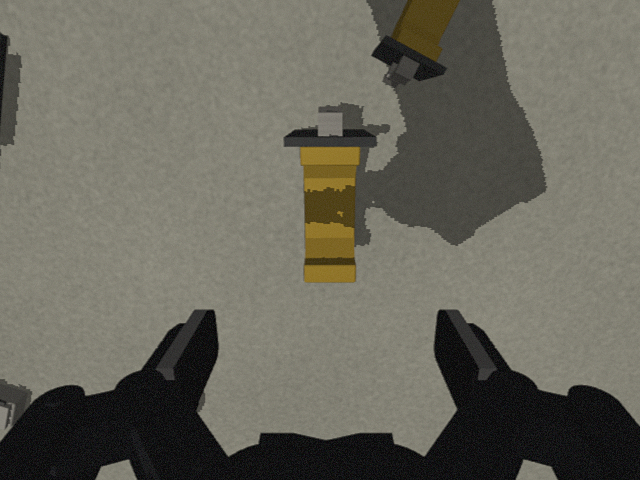

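The wrist view shows the cradle square to the tool, with the lip front edge at (304..356, 281) and the plate top edge at (285..376, ~138). I'll turn those into positions.

Run:
```python
from h import *; from bench import imaging,env; import cv2
c=imaging.read_camera("wrist"); np.set_printoptions(precision=1,suppress=True)
print("cam",-c["R"].T@c["t"], c["R"][2])
for n,a in dict(lF=(304,281.5,78),rF=(356,281.5,78),lFi=(304,265,78),rFi=(356,265,78),pl=(285,137,92),pr=(376,137,92),pl2=(285,146,92),pr2=(376,146,92)).items(): print(n,ray(c,*a))
```

```text
cam [460.4 319.2 341.7] [ 0.3  0.  -0.9]
lF [588.6 321.9]
rF [582.1 361. ]
lFi [575.  319.9]
rFi [568.6 358.5]
pl [483.3 295.3]
pr [474.  352.5]
pl2 [488.9 296. ]
pr2 [479.5 353.6]
```

Run:
```python
from h import *; from bench import imaging,env; import cv2
o=env.get_obs()
c=imaging.read_camera("wrist"); print(c["cx"],c["cy"],c["fx"]); print("tcp in wrist",proj(c,o["eef_pos"]))
R=Ro.from_rotvec(o["tcp_rot"]).as_matrix(); print("cam in tool",R.T@(-c["R"].T@c["t"]-o["eef_pos"]),(c["R"]@R).round(3))
y=R[:,1]; p=o["eef_pos"]-R[:,2]*13
for s in (-42.5,42.5): print(proj(c,p+s*y))
s=imaging.read_camera("scene"); f=s["frame"]; cv2.imwrite("pics/s1.png",cv2.resize(f[110:220,340:470,::-1],None,fx=6,fy=5.4,interpolation=cv2.INTER_CUBIC))
for m,k in (((580,348.9,78),"top"),((585.4,341.5,78),"wrist")): print(k,proj(s,m))
for m,k in (((476,330.7,92),"top"),((478.7,323.9,92),"wrist")): print(k,proj(s,m))
```

```text
325.82273526155046 235.57277398942733 380.6287720616667
tcp in wrist (np.float64(325.2433516859776), np.float64(314.7262161277232))
cam in tool [ 8.32524704e+01  1.16573582e-01 -1.41299359e+02] [[ 0.001  1.    -0.   ]
 [-0.947  0.001 -0.322]
 [-0.322  0.001  0.947]]
(np.float64(216.0765885442013), np.float64(331.9898607248434))
(np.float64(434.30249658983433), np.float64(332.0726439488504))
top (np.float64(441.04685793835097), np.float64(177.68768294704293))
wrist (np.float64(440.7929782014193), np.float64(180.2303899943588))
top (np.float64(404.6147129124465), np.float64(154.75565549863654))
wrist (np.float64(403.54105262124676), np.float64(156.45878091808714))
```

View pics/s1.png

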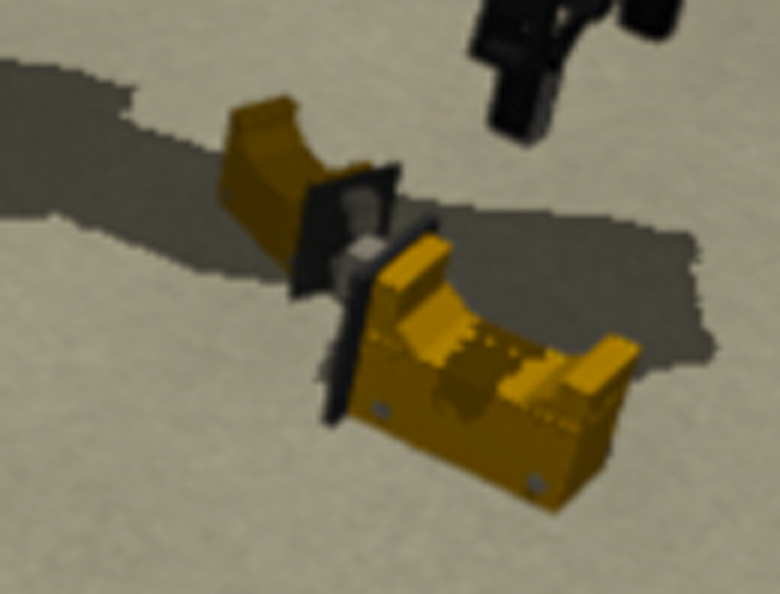

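The scene crop shows the cradle standing upright, with its lip front edge near scene pixel (443.8,178.8). That falls between the top and wrist estimates, so I'll use the average and descend.

carry_out(
  rows=[
    [[-0.045, -0.04, 0.5, 0, 0, 0, 0], [0, 0, 0.5, 0, 0, 0, 0], [0, 0, 0.5, 0, 0, 0, 0], [0, 0, 0.5, 0, 0, 0, 0], [0, 0, 0.4, 0, 0, 0, 0], [0, 0, 0.35, 0, 0, 0, 0], [0, 0, 0.2, 0, 0, 0, 0], [0, 0, 0.13, 0, 0, 0, 0], [0, 0, 0, 0, 0, 0, 0]],
  ],
)

```text
t: 2.98
eef_pos: [539.8, 340.4, 16.6]
tcp_rot: [0.268, -3.13, 0.0]
wrist_force: [-0.4, -0.0, -0.5]
gripper_width: 85.7
gripper_force: 0.0
```

Run:
```python
from h import *; from bench import imaging,env; import cv2
want(env.get_obs(),(540.9,338.5,16),.17)
c=imaging.read_camera("wrist"); cv2.imwrite("pics/w2.png",c["frame"][:,:,::-1])
```

```text
t 2.975 eef [539.8 340.4  16.6] F [-0.4 -0.  -0.5] w 85.7
turn units [-0.    -0.002  0.004] shift units [-0.013 -0.034  0.01 ]
```

View pics/w2.png

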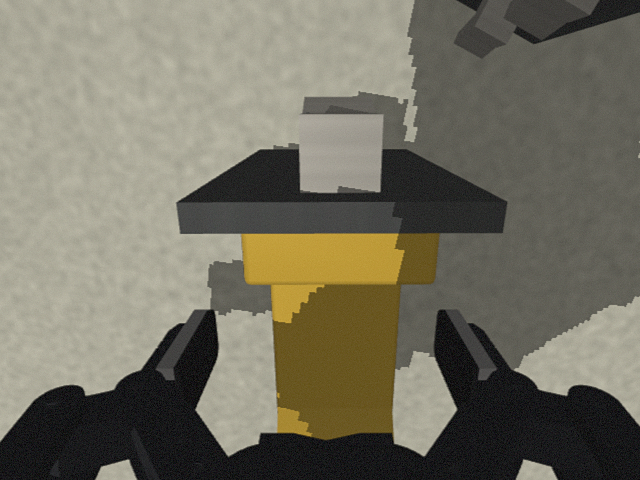

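The block sits between the fingers, with the plate's rear top edge at v=202, u 177..507. Its centre at u=342 is about 3 mm toward tool +y. I'll shift by that and close.

carry_out(
  rows=[
    [[0, 0.05, 0, 0, 0, 0, 0], [0, 0, 0, 0, 0, 0, 0.4], [0, 0, 0, 0, 0, 0, 0.5], [0, 0, 0, 0, 0, 0, 1], [0, 0, 0, 0, 0, 0, 1], [0, 0, 0, 0, 0, 0, 1], [0, 0, 0, 0, 0, 0, 1], [0, 0, 0, 0, 0, 0, 1], [0, 0, 0, 0, 0, 0, 1]],
  ],
)

```text
t: 4.15
eef_pos: [539.7, 343.2, 17.1]
tcp_rot: [-0.267, 3.13, 0.0]
wrist_force: [-0.7, 0.6, 5.5]
gripper_width: 39.3
gripper_force: 61.5
```

```bash
cat > m.py <<'E'
from h import *; from bench import imaging,env; import cv2
def plate(zt):
    "plate top edge rear corners in tool frame, by the dark plate's top-face band: give pixel rows/cols by hand"
E
python3 - <<'E'
from h import *; from bench import imaging,env; import cv2
o=env.get_obs(); want(o,(539.8,340.4,100),.17)
c=imaging.read_camera("wrist"); g=c["frame"]; cv2.imwrite("pics/w3.png",g[:,:,::-1])
# column profile beside claw for plate top-face band, row profile across it
for u in (270,): print("col",u,[int(x) for x in g[140:260:3,u].mean(1)])
print([ (i,int(x)) for i,x in zip(range(160,200,2),g[215,160:200:2].mean(1))],[ (i,int(x)) for i,x in zip(range(490,530,2),g[215,490:530:2].mean(1))])
R=Ro.from_rotvec(o["tcp_rot"])
for u,v in ((177,202),(507,202)):
    p=np.append(ray(c,u,v,92),92); print(p, R.inv().apply(p-o["eef_pos"]))
E
rm m.py
```

```text
t 4.15 eef [539.7 343.2  17.1] F [-0.7  0.6  5.5] w 39.3
turn units [0.002 0.004 0.   ] shift units [ 0.006 -0.046 -1.382]
col 270 [171, 174, 92, 36, 31, 43, 34, 31, 33, 38, 36, 34, 33, 33, 39, 40, 34, 34, 32, 39, 75, 79, 78, 74, 72, 77, 76, 70, 74, 76, 74, 143, 140, 141, 142, 142, 140, 142, 142, 141]
[(160, 172), (162, 147), (164, 70), (166, 75), (168, 77), (170, 75), (172, 76), (174, 70), (176, 76), (178, 72), (180, 74), (182, 71), (184, 71), (186, 76), (188, 76), (190, 75), (192, 72), (194, 76), (196, 78), (198, 76)] [(490, 98), (492, 95), (494, 96), (496, 95), (498, 99), (500, 94), (502, 91), (504, 101), (506, 97), (508, 101), (510, 97), (512, 98), (514, 97), (516, 93), (518, 99), (520, 97), (522, 97), (524, 98), (526, 100), (528, 93)]
[478.03301638 305.72909633  92.        ] [ 67.06390719 -26.44532866 -74.98805184]
[468.02033921 363.82117208  92.        ] [ 67.10088491  32.50330494 -74.97400392]
```

Gripped at 39.3 mm. The plate's rear face is about 67.3 mm behind the TCP, so cradle_mid is about 7.3 mm toward tool +x and 28 mm above the TCP. Now I'll lift, turn and go round.

carry_out(
  rows=[
    [[0, 0, -0.2, 0, 0, 0, 1], [0, 0, -0.5, 0, 0, 0, 1], [0, 0, -0.6, 0, 0, 0, 1], [0, 0, -0.617, 0, 0, 0, 1], [0, 0, 0, 0, 0, 0.609, 1], [0, 0, 0, 0, 0, 0.609, 1], [0, 0, 0, 0, 0, 0.609, 1], [0, 0, 0, 0, 0, 0.609, 1], [-0.797, 0, 0, 0, 0, 0, 1], [-0.797, 0, 0, 0, 0, 0, 1], [-0.797, 0, 0, 0, 0, 0, 1], [-0.797, 0, 0, 0, 0, 0, 1]],
  ],
)

```text
t: 5.7
eef_pos: [728.7, 309.8, 131.3]
tcp_rot: [-0.267, -3.129, 0.001]
wrist_force: [0.1, 0.8, -5.8]
gripper_width: 39.5
gripper_force: 61.8
```

carry_out(
  rows=[
    [[0, -0.4, 0, 0, 0, 0, 1], [0, -0.7, 0, 0, 0, 0, 1], [0, -0.7, 0, 0, 0, 0, 1], [0, -0.7, 0, 0, 0, 0, 1], [0, -0.7, 0, 0, 0, 0, 1], [0, -0.7, 0, 0, 0, 0, 1], [0, -0.7, 0, 0, 0, 0, 1], [0, -0.7, 0, 0, 0, 0, 1], [0, -0.5, 0, 0, 0, 0, 1], [0, -0.33, 0, 0, 0, 0, 1], [0, 0, 0, 0, 0, 0, 1]],
  ],
)

```text
t: 7.08
eef_pos: [664.9, -53.8, 131.7]
tcp_rot: [-0.271, -3.129, 0.001]
wrist_force: [-0.1, 0.5, -5.8]
gripper_width: 39.2
gripper_force: 62.5
```

Run:
```python
from h import *; from bench import imaging,env; import cv2
want(env.get_obs(),(666,-51.5,132),-.17)
for n in ("wrist","top","scene"):
    c=imaging.read_camera(n); cv2.imwrite(f"pics/{n}4.png",c["frame"][:,:,::-1])
a=cv2.imread("pics/top4.png")[150:270,290:430]; b=cv2.imread("pics/scene4.png")[150:300,230:390]
w=cv2.imread("pics/wrist4.png")
cv2.imwrite("pics/m4.png",np.hstack([cv2.resize(w,(480,360)),cv2.resize(b,(320,360),interpolation=cv2.INTER_CUBIC)]))
```

```text
t 7.075 eef [664.9 -53.8 131.7] F [-0.1  0.5 -5.8] w 39.2
turn units [-0.006 -0.005 -0.018] shift units [-0.012  0.04  -0.005]
```

View pics/m4.png

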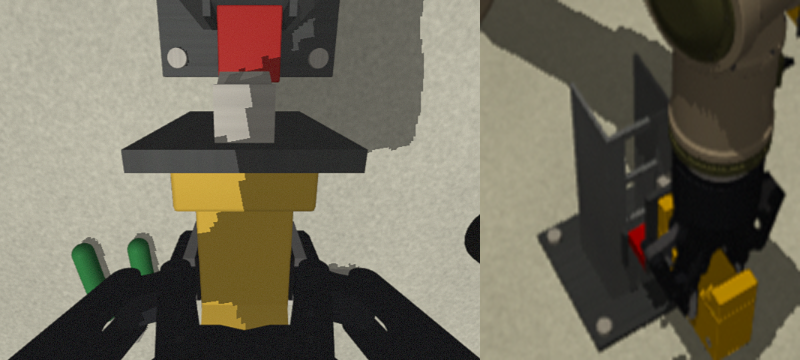

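The wrist view shows the shoe and base straight ahead, with the shoe centred near u≈250/0.75 and the claws in line. I'll refine the upright's position from the shoe and bolts in this near view.

Run:
```python
from h import *; from bench import imaging,env; import cv2
o=env.get_obs(); c=imaging.read_camera("wrist"); f=c["frame"].astype(int); R=Ro.from_rotvec(o["tcp_rot"])
r=(f[...,0]>90)&(f[...,0]>2.5*f[...,1])
for v in range(0,115,8):
    u=np.where(r[v])[0]; print(v,u.min() if len(u) else None,u.max() if len(u) else None, end=" | ")
g=f[:120].mean(2).astype(np.uint8)
_,b=cv2.threshold(g,110,255,0); n,l,s,ce=cv2.connectedComponentsWithStats(b)
w=[ce[i] for i in range(1,n) if 200<s[i,4]<2000]; print(w,[s[i] for i in range(1,n) if 200<s[i,4]<2000])
T=lambda u,v,z:R.inv().apply(np.append(ray(c,u,v,z),z)-o["eef_pos"]).round(1)
for p in w: print("bolt",T(*p,10),ray(c,*p,10))
k=f[210,:].mean(1); d=np.where(k<115)[0]; print("plate cols",d.min(),d.max())
d=np.where(f[160:240,200].mean(1)>60)[0]+160; print(d[:40])
```

```text
0 None None | 8 281 367 | 16 281 367 | 24 281 367 | 32 281 367 | 40 282 366 | 48 282 366 | 56 282 366 | 64 283 365 | 72 283 365 | 80 283 364 | 88 283 363 | 96 283 363 | 104 284 362 | 112 None None | [array([229.31272085,  75.65017668])] [array([217,  62,  26,  28, 566], dtype=int32)]
bolt [101.8 -61.5 121.7] [555.1992021  -93.53492992]
plate cols 163 488
[160 161 162 163 164 165 166 167 168 169 170 171 172 173 174 175 176 177
 178 200 201 202 203 204 205 206 207 208 209 210 211 212 213 214 215 216
 217 218 219 220]
```

The lateral error is under 1 mm, the gap from plate to face is about 57 mm, and the mid height is 159.6. Advancing.

carry_out(
  rows=[
    [[0.2, 0, 0, 0, 0, 0, 1], [0.2, 0, 0, 0, 0, 0, 1], [0.2, 0, 0, 0, 0, 0, 1], [0.15, 0, 0, 0, 0, 0, 1], [0.1, 0, 0, 0, 0, 0, 1], [0.05, 0, 0, 0, 0, 0, 1], [0, 0, 0, 0, 0, 0, 1]],
  ],
)

```text
t: 8.15
eef_pos: [612.6, -42.8, 131.8]
tcp_rot: [0.267, 3.13, -0.0]
wrist_force: [0.6, 0.4, -5.5]
gripper_width: 39.4
gripper_force: 62.5
```

carry_out(
  rows=[
    [[0.02, 0, 0, 0, 0, 0, 1], [0.02, 0, 0, 0, 0, 0, 1], [0, 0, 0, 0, 0, 0, 1]],
  ],
)

```text
t: 8.52
eef_pos: [610.1, -42.3, 131.6]
tcp_rot: [-0.267, -3.13, 0.0]
wrist_force: [-0.0, -0.1, -6.1]
gripper_width: 39.5
gripper_force: 62.5
```

carry_out(
  rows=[
    [[0.015, 0, 0, 0, 0, 0, 1], [0.015, 0, 0, 0, 0, 0, 1], [0, 0, 0, 0, 0, 0, 1]],
  ],
)

```text
t: 8.9
eef_pos: [609.9, -42.4, 131.9]
tcp_rot: [0.267, 3.127, 0.0]
wrist_force: [5.6, -0.6, -9.2]
gripper_width: 39.7
gripper_force: 62.0
```

Contact with the face at TCP x≈610. I'll back off slightly and go down.

carry_out(
  rows=[
    [[-0.04, 0, 0, 0, 0, 0, 1], [0, 0, 0.1, 0, 0, 0, 1], [0, 0, 0.1, 0, 0, 0, 1], [0, 0, 0.05, 0, 0, 0, 1], [0, 0, 0, 0, 0, 0, 1]],
  ],
)

```text
t: 9.52
eef_pos: [610.5, -42.4, 116.3]
tcp_rot: [-0.267, -3.129, 0.0]
wrist_force: [-0.6, -0.0, -5.1]
gripper_width: 39.2
gripper_force: 62.5
```

carry_out(
  rows=[
    [[0, 0, 0.03, 0, 0, 0, 1], [0, 0, 0.03, 0, 0, 0, 1], [0, 0, 0.03, 0, 0, 0, 1], [0, 0, 0.03, 0, 0, 0, 1], [0, 0, 0, 0, 0, 0, 1]],
  ],
)

```text
t: 10.15
eef_pos: [611.1, -42.5, 110.2]
tcp_rot: [0.267, 3.129, -0.0]
wrist_force: [-1.2, 0.3, 3.9]
gripper_width: 39.5
gripper_force: 63.6
```

carry_out(
  rows=[
    [[0, 0, 0.02, 0, 0, 0, 1], [0, 0, 0.02, 0, 0, 0, 1], [0, 0, 0.02, 0, 0, 0, 1], [0, 0, 0, 0, 0, 0, 1]],
  ],
)

```text
t: 10.65
eef_pos: [611.2, -42.5, 106.7]
tcp_rot: [0.267, 3.129, -0.0]
wrist_force: [-0.2, -0.1, 6.7]
gripper_width: 39.2
gripper_force: 64.2
```

carry_out(
  rows=[
    [[0, 0, 0.02, 0, 0, 0, 1], [0, 0, 0.02, 0, 0, 0, 1], [0, 0, 0, 0, 0, 0, 1]],
  ],
)

```text
t: 11.02
eef_pos: [612.0, -42.6, 105.2]
tcp_rot: [0.267, 3.127, -0.0]
wrist_force: [-0.8, -0.3, 13.3]
gripper_width: 39.6
gripper_force: 65.4
```

carry_out(
  rows=[
    [[0, 0, 0.025, 0, 0, 0, 1], [0, 0, 0.025, 0, 0, 0, 1], [0, 0, 0.025, 0, 0, 0, 1], [0, 0, 0, 0, 0, 0, 1]],
  ],
)

```text
t: 11.52
eef_pos: [612.5, -42.7, 104.1]
tcp_rot: [0.267, 3.125, -0.0]
wrist_force: [-11.5, -0.6, 48.3]
gripper_width: 39.3
gripper_force: 69.8
```

Run:
```python
from h import *; from bench import imaging,env; import cv2
o=env.get_obs(); want(o,(612,-42.6,105),-.17)
s=imaging.read_camera("scene"); b=s["frame"][180:300,240:400,::-1]
cv2.imwrite("pics/m5.png",np.hstack([cv2.resize(imaging.read_camera("wrist")["frame"][:,:,::-1],(480,360)),cv2.resize(b,(320,360),interpolation=cv2.INTER_CUBIC)]))
```

```text
t 11.525 eef [612.5 -42.7 104.1] F [-11.5  -0.6  48.3] w 39.3
turn units [ 0.002  0.041 -0.002] shift units [ 0.009 -0.    -0.015]
```

View pics/m5.png

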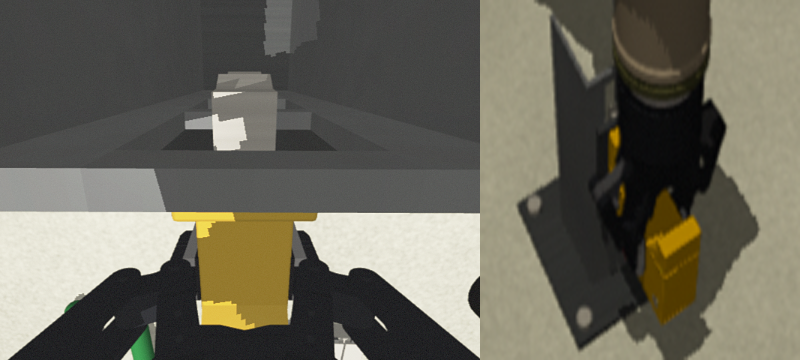

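Hard stop: 48 N with no further motion, and the claw shank is through the slot at (245,120) in the wrist view. I'll relieve the push, then release.

carry_out(
  rows=[
    [[0, 0, -0.03, 0, 0, 0, 1], [0, 0, -0.02, 0, 0, 0, 1], [0, 0, 0, 0, 0, 0, 1]],
  ],
)

```text
t: 12.0
eef_pos: [612.4, -42.7, 104.4]
tcp_rot: [0.267, 3.126, 0.0]
wrist_force: [-3.9, -0.3, 20.2]
gripper_width: 39.8
gripper_force: 66.0
```

carry_out(
  rows=[
    [[0, 0, -0.03, 0, 0, 0, 1], [0, 0, 0, 0, 0, 0, 1]],
  ],
)

```text
t: 12.25
eef_pos: [611.8, -42.5, 104.5]
tcp_rot: [0.267, 3.128, 0.0]
wrist_force: [1.4, -1.1, 7.6]
gripper_width: 39.4
gripper_force: 64.5
```

carry_out(
  rows=[
    [[0, 0, 0, 0, 0, 0, 0.7], [0, 0, 0, 0, 0, 0, 0.4], [0, 0, 0, 0, 0, 0, 0], [0, 0, 0, 0, 0, 0, 0], [0, 0, 0, 0, 0, 0, 0], [0, 0, 0, 0, 0, 0, 0]],
  ],
)

```text
t: 13.0
eef_pos: [610.7, -42.4, 103.7]
tcp_rot: [-0.267, -3.13, 0.0]
wrist_force: [-0.2, -0.6, -0.1]
gripper_width: 85.2
gripper_force: 0.0
```

carry_out(
  rows=[
    [[0, 0, -0.2, 0, 0, 0, 0], [0, 0, -0.3, 0, 0, 0, 0], [0, 0, -0.5, 0, 0, 0, 0], [0, 0, -0.6, 0, 0, 0, 0], [0, 0, -0.6, 0, 0, 0, 0], [-0.6, 0, -0.3, 0, 0, 0, 0], [-0.6, 0, 0, 0, 0, 0, 0], [-0.5, 0, 0, 0, 0, 0, 0], [0, 0, 0, 0, 0, 0, 0]],
  ],
)

```text
t: 14.12
eef_pos: [712.7, -60.1, 254.8]
tcp_rot: [0.268, 3.129, 0.0]
wrist_force: [-0.7, -0.8, 0.3]
gripper_width: 85.3
gripper_force: 0.0
```

Run:
```python
from h import *; from bench import imaging,env; import cv2
o=env.get_obs(); want(o,(612,-42.6,105),-.17)
s=imaging.read_camera("scene"); b=s["frame"][150:310,230:400,::-1]; t=imaging.read_camera("top")["frame"][170:310,300:420,::-1]
cv2.imwrite("pics/m6.png",np.hstack([cv2.resize(b,(425,400),interpolation=cv2.INTER_CUBIC),cv2.resize(t,(343,400),interpolation=cv2.INTER_CUBIC)]))
org=np.array([506,-24,0]);X=np.array([.9856,-.1692,0]);Y=np.array([.1692,.9856,0])
for n,p in dict(lipFRtop=(149,-20,168),lipFRtopL=(149,20,168),frontbottomR=(149,-20,90),frontbottomL=(149,20,90)).items():
    u,v=proj(s,org+X*p[0]+Y*p[1]+[0,0,p[2]]); print(n,((u-230)*2.5),((v-150)*2.5))
```

```text
t 14.125 eef [712.7 -60.1 254.8] F [-0.7 -0.8  0.3] w 85.3
turn units [ 0.002  0.012 -0.005] shift units [1.704 0.004 2.497]
lipFRtop 252.87406703586853 280.64409258137755
lipFRtopL 299.0318201980035 258.73297872236293
frontbottomR 249.8038867527069 341.4543596767261
frontbottomL 293.08349181385654 320.0703879780639
```

View pics/m6.png

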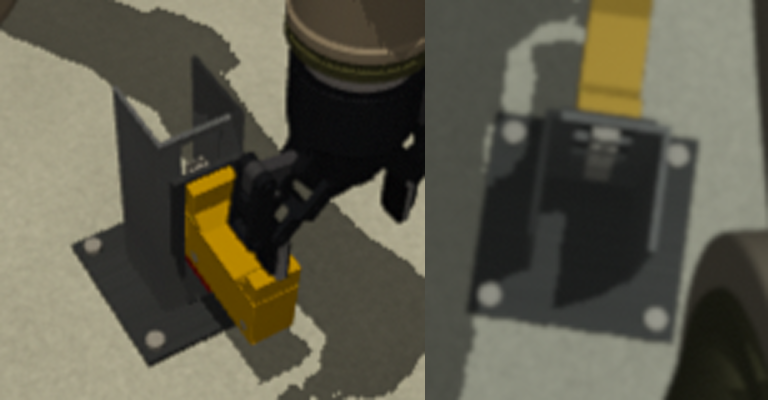

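The cradle hangs level. Its front-bottom corners are at about (255,343) and (293,322), against predicted home positions of (250,341) and (293,320). The gripper is clear, so I'll hand in.

```bash
python3 -c "
from bench import workorder; print(workorder.sign_off())"
```

```text
the job is handed in; nothing more can be done
None
```

The larger yellow cradle is hanging level on the upright by itself, pushed down to a hard stop at 48 N to seat the claws and drive the shoe home (shoe travel inferred from the stop, not measured); the gripper is clear, the blue cradle was not touched, and I signed off at about 14 s with no verdict shown.

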